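# Staining jar upside down on the drying peg

### The arm

A 7-joint arm with a two-finger parallel gripper is mounted at the origin on a cart in front of the work surface, level with it; the furniture and walls round the work are solid. World frame = base frame: x ahead of the robot, y to its left, z up, the work surface at z = 0. Lengths are in m, angles in rad, forces in N, time in s.
With the tool pointing down it reaches from about 0.4 to 0.85 m from the base axis. Payload 10.4 kg.
Tool frame: the origin (TCP) lies midway between the tips of the shut fingers; the grasp point (between the pads) lies 19 mm behind it; z points along the fingers, x is the direction in which the jaws open and shut, and the axes are right-handed (so a half turn about z gives the same grasp; the last joint's range is limited). The gripper opens to 85 mm and grips with 20 to 120 N. Pads are 22 mm wide; open, the fingers measure 114 mm over their backs; the gripper's body (76 mm by 85 mm) begins 54 mm behind the grasp point. The pads swing forward as they close: fully open they stand 13 mm farther back than shut.
Start: joints at [-1.145, 0.332, -0.065, 1.46, 0.022, 1.35, -0.088], TCP at [0.271, 0.563, 0.193] pointing down, gripper open.
Joint ranges: [-2.6, 2.6], [-0.5, 2.12], [-1.47, 1.34], [0.16, 2.42], [-1.27, 4.41], [0.06, 2.06], [-2.6, 2.6]. Speed limits (rad/s): [2.22, 2.22, 2.79, 2.79, 3.14, 3.14, 3.14].

### API

Orientations are given as a unit quaternion [x, y, z, w].
In Python, from workcell import manip, cams gives the robot as it stands.
- The arm moves only by the tool move_arm, never from a script. Its argument "moves" is a list of rows, each a list of 7 numbers: the turn, a rotation vector about the tool's x, y, z in degrees, then the shift along the tool's x, y, z in m, then the finger opening in m, from 0 to 0.0854. A call has 1 to 10 rows; each row is the pose to reach, as a shift and turn from the pose commanded when the call began, along the tool's axes at that moment; what a row does not reach only later rows make up. A row lasts 1/10 s, in which the tool goes at most 50 mm and 8.59 degrees, less where a joint would pass 70% of its speed; a pose out of reach is approached as far as the arm can. A call with a gripper value outside its range is refused whole. The fingers move at their own pace and stop on an object; "grip_force" is the grip in N (left out, the last holds). Time passes only in rows, so rows that repeat a pose let the fingers close. It gives the time, the measured TCP pose, the force and the opening at its end, in the units of the state.
- manip.get_obs(): the state, without advancing time (a new reading comes with each control period).
- cams.camera(name): name is "scene" or "top" or "wrist"; returns the picture (480x640x3 uint8, red, green, blue); there is no depth.
- cams.camera_params(name): a dict with "fx", "fy", "cx", "cy" (pixels), "xyz" and "rotation" of the camera in the world. Camera axes: x right, y up, looking along -z (the intrinsics and any distortion apply to the point x, -y, -z); pixel columns grow to the right and rows downward; lengths in m; the calibration is good to about 2 mm. The wrist camera is an equidistant fisheye: a pixel r from the principal point sees the ray r / f radians off the axis. A picture is of the moment at which its call begins: read the wrist's pose just before it. camera_params takes no time and is no camera call; for the wrist camera it gives the pose at the moment of the call.
- manip.hand_in(): hands the job in, once; it reports no verdict.
The state is a dict: "clock": time; "joint_pos": joint angles; "joint_velocities": joint speeds; "tau": joint torques, N m; "position": TCP position; "ee_rot": TCP orientation; "ft_force": force on the tool from outside, world axes, zero at the start; "torque": the same for the moment, N m; "grip_width": opening from 0.0 (shut) to 1.0 (fully open).
Only numpy, scipy, OpenCV 4.12 (cv2) and the standard library are available. Lean on these libraries where they do the work, as an engineer would, in place of code of your own. Each camera call takes 0.05 s, during which the arm holds its last target. There are 200 camera calls.

### The job

A rinsed square staining jar lies on its side on the bench. Put it upside down over the free drying peg, press it down until the loose collar round the peg is fully down, which opens the drying air, and leave it standing there. Press gently, and do not disturb the two jars that are already drying.

Things in the scene. Friction and masses are not known exactly. Their poses are not given: they have to be found in the camera images.
- jar: the jar to put up: white plastic, square, 52 x 52 mm outside, 120 mm long, wall 3 mm (square bore 46 mm), bottom 4 mm thick, about 0.14 kg. It starts lying on a side, mouth towards the robot's right. Origin in its middle on the long axis; x points from the closed bottom to the open mouth; y and z are normal to the flat sides
- jar_mouth (a point): centre of the jar's open mouth, in the plane of the rim (60 mm from the jar's origin along its x)
- jar_base (a point): centre of the outer face of the jar's closed bottom (60 mm from the jar's origin along its -x)
- stand_a: the free drying stand, fixed: one of three alike, 115 mm apart in a row along y on a low tray; the others carry jars. Grey plate 94 x 94 x 16 mm, origin at the centre of its underside, z up. In its middle a rigid round steel peg, 42 mm wide up to 95 mm above the origin, then tapering to a 20 mm wide tip at 119 mm
- peg_tip (a point): centre of the peg's tip, 119 mm above the origin of the stand
- seat (a point): point on the peg's axis, 34 mm above the origin of the stand: where the centre of the jar's mouth is when the jar is home, its rim on the collar and the collar fully down
- collar (a joint): the loose grey collar round the free peg, a ring 74 mm outside, 47 mm inside, 10 mm high: how far it is pushed down, 0 (its top 50 mm above the stand's origin) to 0.016 m (fully down, top at 34 mm). It slides stiffly (about 6 N) and stays where left; the jar's weight does not move it
- jar_b: one of the two jars already drying upside down on the other stands, alike in size; origin in its middle, x and y normal to its flat sides, z up (to its closed bottom). Leave it alone
- jar_c: the other jar already drying, described as jar_b. Leave it alone

How it is judged:
On the way:
1. the jar is held mouth down over the free peg, its rim above the collar (angle between jar's own x axis and vertical above 2.9 rad and horizontal distance between jar and seat below 0.03 m and height (world z) of jar_mouth above 0.06 m), for 0.05 s.
At the end, for the whole second after the job is handed in: the jar stands mouth down on the free peg at rest, upright within 0.08 rad, its mouth's centre within 8 mm of the peg's axis and at most 4 mm above its home height, the collar pushed down at least 13.5 of its 16 mm; the two other jars still stand upright on their pegs (angle between jar's own x axis and vertical above 3.06 rad and horizontal distance between jar_mouth and seat below 0.008 m and z of jar_mouth in the frame of seat below 0.004 m and value of joint collar above 0.0135 m and linear speed of jar below 0.02 m/s and angle between each of jar_b, jar_c's own z axis and vertical below 0.1 rad); the robot touches nothing.
It fails at once if one of the two drying jars is moved by more than 15 mm (distance of any of jar_b, jar_c from where it was at the start of the episode above 0.015 m).
It fails at once if the jar is pressed against the stand or its collar with more than 60 N (contact force between jar and stand_a above 60 N).
It also fails if it takes over 48 s, if anything falls off the work surface, if the arm or the gripper's body presses on something with over 40 N, if the wrist force passes 120 N, or if a joint passes its speed limit or range.

## Working session

There is one attempt and no reset: what is moved stays moved. The work goes in short steps, Python scripts to look and compute and a tool call to move; the robot and the scene stay as the last step left them, time stands still between calls to the robot, and variables do not carry over. Pictures are saved under pics/ and viewed, about 8 in all and at most 12, crops included, and the job is handed in when it is done.

Besides the shell and the picture viewer there is one more tool, called after "Call:" by a JSON object that holds its "fn" and its "kwargs", one argument or row to a line. move_arm: Moves the arm, as the interface text tells. Its arguments: {"type":"object","properties":{"moves":{"type":"array","items":{"type":"array","items":{"type":"number"}}},"grip_force":{"type":"number"}},"required":["moves"]}

```bash
mkdir -p pics; ls; python3 - <<'E'
from workcell import manip, cams
import cv2,numpy as np
o=manip.get_obs(); print({k:np.round(v,3) for k,v in o.items()})
for n in ["scene","top"]:
    p=cams.camera_params(n); print(n,p)
    cv2.imwrite(f"pics/{n}0.png",cams.camera(n)[:,:,::-1])
print(cams.camera_params("wrist"))
E
```

```text
pics
{'clock': np.float64(0.0), 'joint_pos': array([-1.145,  0.333, -0.065,  1.461,  0.022,  1.35 , -0.088]), 'joint_velocities': array([-0.   ,  0.001, -0.001, -0.   , -0.001, -0.001,  0.002]), 'tau': array([ 0.0000e+00, -6.2545e+01,  4.9000e-02, -3.9161e+01,  1.6000e-02,
        1.0000e-02, -0.0000e+00]), 'position': array([0.271, 0.563, 0.192]), 'ee_rot': array([ 0.847,  0.532, -0.001,  0.   ]), 'ft_force': array([-0.849,  0.659, -0.714]), 'torque': array([0.034, 0.021, 0.027]), 'grip_width': np.float64(0.998)}
scene {'fx': 521.0963667473736, 'fy': 521.0963667473736, 'cx': 314.92556488272237, 'cy': 236.65543069935134, 'xyz': array([ 0.42570735, -0.39137962,  0.90809201]), 'rotation': array([ 0.31113995, -0.03483883, -0.09173631,  0.94528442])}
top {'fx': 599.5876728627265, 'fy': 599.5876728627265, 'cx': 326.50453536170306, 'cy': 237.7759888062089, 'xyz': array([0.35591153, 0.18447087, 1.08196824]), 'rotation': array([ 0.07142652, -0.07382869, -0.70132815,  0.70539805])}
{'fx': 371.64829954431775, 'fy': 371.64829954431775, 'cx': 317.67989962949054, 'cy': 241.9833810050196, 'xyz': array([0.20510028, 0.59521804, 0.37292143]), 'rotation': array([-0.12193348, -0.07590511,  0.52638551,  0.83802681])}
```

View pics/scene0.png

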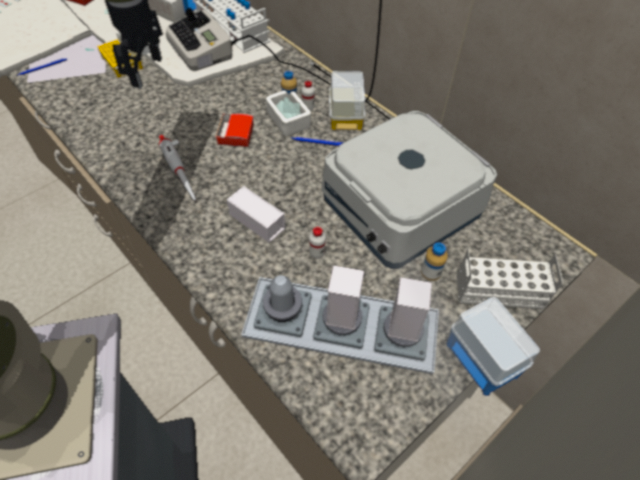

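View pics/top0.png

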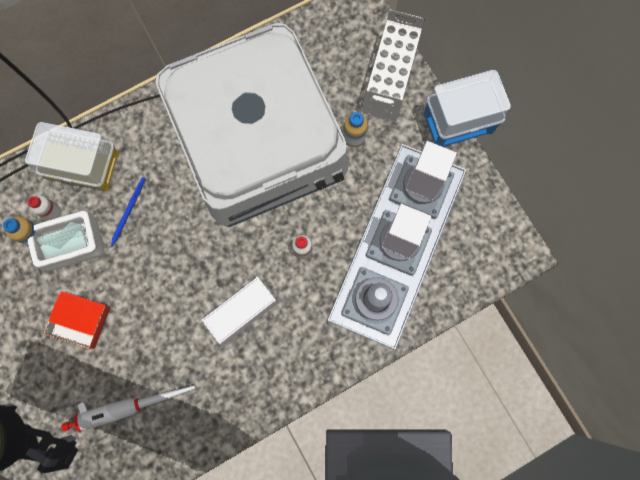

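Scene image: jar at about (255,213), free peg tip at about (281,281), drying jars at (346,295) and (411,310). Top image: jar at about (239,310), free peg at about (379,295). I'll enlarge these for accurate pixels.

```bash
python3 - <<'E'
import cv2,numpy as np
s=cv2.imread("pics/scene0.png");t=cv2.imread("pics/top0.png")
def c(im,x,y,w=100,h=75):
    a=cv2.resize(im[y:y+h,x:x+w],(400,300),interpolation=cv2.INTER_CUBIC)
    for k in range(0,w,10):
        cv2.line(a,(4*k,0),(4*k,6 if k%50 else 14),(0,0,255),1)
    for k in range(0,h,10): cv2.line(a,(0,4*k),(6,4*k),(0,0,255),1)
    return a
g=np.vstack([np.hstack([c(t,190,272),c(t,325,262)]),np.hstack([c(s,205,175),c(s,240,262)])])
cv2.imwrite("pics/g.png",g)
E
cat > geo.py <<'E'
import numpy as np
from workcell import manip,cams
from scipy.spatial.transform import Rotation as R
def ray(n,u,v,p=None):
    p=p or cams.camera_params(n)
    x,y=(u-p["cx"])/p["fx"],(v-p["cy"])/p["fy"]
    if n=="wrist":
        r=np.hypot(x,y);k=np.sin(r)/r if r>0 else 1;d=np.array([x*k,-y*k,-np.cos(r)])
    else: d=np.array([x,-y,-1.])
    d=R.from_quat(p["rotation"]).apply(d); return np.array(p["xyz"]),d/np.linalg.norm(d)
def at_z(n,u,v,z):
    o,d=ray(n,u,v); return o+d*(z-o[2])/d[2]
def tri(obs):
    A=np.zeros((3,3));b=np.zeros(3)
    for n,u,v in obs:
        o,d=ray(n,u,v);M=np.eye(3)-np.outer(d,d);A+=M;b+=M@o
    x=np.linalg.solve(A,b)
    return x,[np.linalg.norm(np.cross(x-ray(*q)[0],ray(*q)[1])) for q in obs]
def proj(n,X):
    p=cams.camera_params(n);q=R.from_quat(p["rotation"]).inv().apply(np.array(X)-p["xyz"])
    return p["cx"]+p["fx"]*q[0]/-q[2],p["cy"]-p["fy"]*q[1]/-q[2]
E
```

```text
(no output)
```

View pics/g.png

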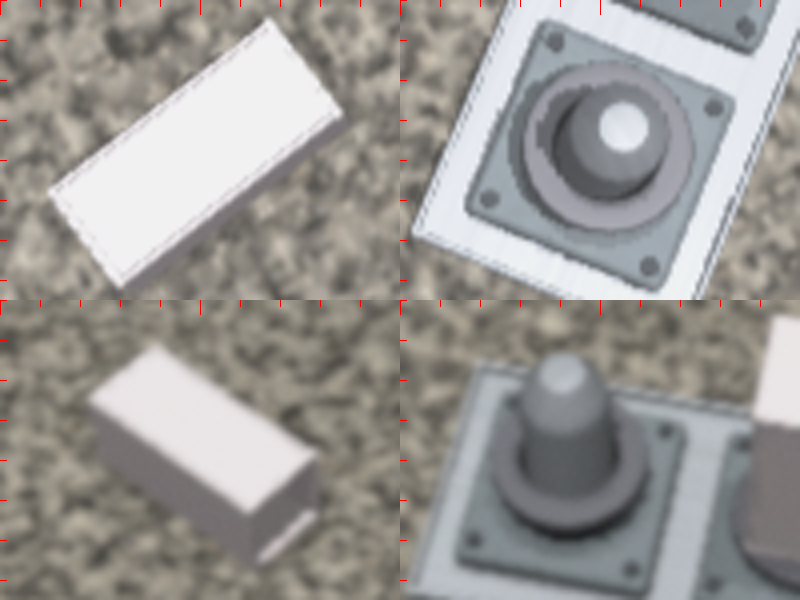

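```bash
python3 - <<'E'
from geo import *
np.set_printoptions(precision=4,suppress=True)
J=[((257,276.5),(284.5,214.5)),((275.75,300.75),(267.5,228.75)),((220.5,344),(227.5,200)),((202.5,320),(243.75,186.25))]
P=[];
for t,s in J:
    print("jar tri",*tri([("top",*t),("scene",*s)]),"top@52",at_z("top",*t,.052),"sc@52",at_z("scene",*s,.052)); P.append(at_z("top",*t,.052))
print("tip",tri([("top",381,294),("scene",280.5,280.75)]))
for t,s in [((408.75,287),(311.75,294)),((390,334.5),(301,336)),((341.75,315),(254.5,327.5))]:
    print("plate",*tri([("top",*t),("scene",*s)]))
c=[at_z("top",*q,.022) for q in [(360.25,266.5),(408.75,287),(390,334.5),(341.75,315)]]
print("plate ctr@22",np.mean(c,0),[np.linalg.norm(c[i]-c[i-1]) for i in range(4)])
d=c[1]-c[0]; print("row dir",np.degrees(np.arctan2(d[1],d[0])), "other",np.degrees(np.arctan2(*(c[0]-c[3])[1::-1])))
print("trip jars top-b", at_z("top",409,226,.16),at_z("top",437,160,.16))
E
```

```text
jar tri [0.5041 0.3023 0.0454] [np.float64(0.0014617449429128325), np.float64(0.00146174494291282)] top@52 [0.5017 0.3015 0.052 ] sc@52 [0.505  0.2973 0.052 ]
jar tri [0.4624 0.2685 0.049 ] [np.float64(0.002163082499142628), np.float64(0.0021630824991425122)] top@52 [0.4599 0.2681 0.052 ] sc@52 [0.4644 0.2666 0.052 ]
jar tri [0.3887 0.3602 0.0513] [np.float64(0.002362715285884994), np.float64(0.0023627152858850366)] top@52 [0.3863 0.3598 0.052 ] sc@52 [0.391  0.3599 0.052 ]
jar tri [0.4282 0.3923 0.0523] [np.float64(0.0017596781707837953), np.float64(0.0017596781707836808)] top@52 [0.4264 0.3921 0.052 ] sc@52 [0.4299 0.3928 0.052 ]
tip (array([0.466 , 0.0939, 0.122 ]), [np.float64(0.0013505619273067842), np.float64(0.0013505619273067053)])
plate [0.4952 0.0502 0.1313] [np.float64(0.019976520538276275), np.float64(0.01997652053827625)]
plate [ 0.4519  0.0605 -0.0398] [np.float64(0.04382970850917688), np.float64(0.04382970850917702)]
plate [ 0.4281  0.1457 -0.128 ] [np.float64(0.02247611879064654), np.float64(0.022476118790646628)]
plate ctr@22 [0.4644 0.0948 0.022 ] [np.float64(0.09258856628964758), np.float64(0.09331088324917676), np.float64(0.09049646794329051), np.float64(0.0907293260480446)]
row dir -112.9061833320072 other -20.929318147973508
trip jars top-b [0.5682 0.0518 0.16  ] [0.6779 0.004  0.16  ]
```

```bash
cat >> geo.py <<'E'
def toolR(jaw,tilt):  # jaw: azimuth of tool x (deg); tilt about tool x (deg), 0 = down
    c,s=np.cos(np.radians(jaw)),np.sin(np.radians(jaw))
    return R.from_matrix(np.array([[c,s,0],[s,-c,0],[0,0,-1]]))*R.from_euler("x",tilt,degrees=True)
def rel(pos,Rt):
    o=manip.get_obs();R0=R.from_quat(o["ee_rot"])
    print("clock",o["clock"],"pos",np.round(o["position"],4),"q",np.round(o["joint_pos"],2))
    print("turn",np.round((R0.inv()*Rt).as_rotvec(degrees=True),2),"shift",np.round(R0.inv().apply(np.array(pos)-o["position"]),4))
E
python3 -c "
from geo import *
rel([.393,.395,.15],toolR(38.8,-45))"
```

```text
clock 0.1 pos [0.2711 0.5627 0.1925] q [-1.14  0.33 -0.06  1.46  0.02  1.35 -0.09]
turn [-44.22  -9.94  24.18] shift [-0.0982  0.1826  0.0426]
```

Call:
{"fn": "move_arm", "kwargs": {
  "moves": [
    [-44.2, -9.9, 24.2, -0.098, 0.183, 0.043, 0.0854],
    [-44.2, -9.9, 24.2, -0.098, 0.183, 0.043, 0.0854],
    [-44.2, -9.9, 24.2, -0.098, 0.183, 0.043, 0.0854],
    [-44.2, -9.9, 24.2, -0.098, 0.183, 0.043, 0.0854],
    [-44.2, -9.9, 24.2, -0.098, 0.183, 0.043, 0.0854],
    [-44.2, -9.9, 24.2, -0.098, 0.183, 0.043, 0.0854],
    [-44.2, -9.9, 24.2, -0.098, 0.183, 0.043, 0.0854],
    [-44.2, -9.9, 24.2, -0.098, 0.183, 0.043, 0.0854],
    [-44.2, -9.9, 24.2, -0.098, 0.183, 0.043, 0.0854],
    [-44.2, -9.9, 24.2, -0.098, 0.183, 0.043, 0.0854]
  ],
  "grip_force": 50
}}

```text
clock: 1.1
position: [0.3944, 0.395, 0.1514]
ee_rot: [0.872, 0.306, 0.128, 0.359]
ft_force: [-0.0, 0.2, 0.1]
grip_width: 1.002
```

```bash
python3 -c "
from geo import *
import cv2
rel([.393,.395,.15],toolR(38.8,-45))
rel([.4376,.3398,.013],toolR(38.8,-45))
im=cams.camera('wrist');print(cams.camera_params('wrist'));cv2.imwrite('pics/w1.png',im[:,:,::-1])"
```

```text
clock 1.1 pos [0.3944 0.395  0.1514] q [-1.36  0.49  0.1   1.58  0.58  1.57 -0.74]
turn [-0.19 -0.09 -0.2 ] shift [-0.0011 -0.0016  0.0004]
clock 1.1 pos [0.3944 0.395  0.1514] q [-1.36  0.49  0.1   1.58  0.58  1.57 -0.74]
turn [-0.19 -0.09 -0.2 ] shift [-0.0014 -0.0478  0.1476]
{'fx': 371.64829954431775, 'fy': 371.64829954431775, 'cx': 317.67989962949054, 'cy': 241.9833810050196, 'xyz': array([0.28147019, 0.53515585, 0.22830705]), 'rotation': array([-0.48071499, -0.17045463,  0.28407271,  0.81188731])}
```

View pics/w1.png

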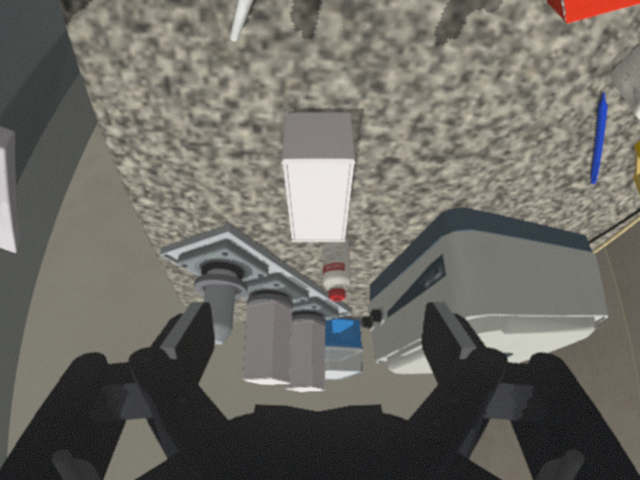

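The wrist view (image inverted, fingers at the bottom) shows the jar centred between the fingers. The base top edge runs from (283,158) to (354,157) and the mouth edge from (291,240) to (347,240). I'll refine the position with these.

```bash
python3 -c "
from geo import *
P=[at_z('wrist',u,v,.052) for u,v in [(283,158),(354,157),(347,240),(291,240)]]
print(P);b=(P[0]+P[1])/2;m=(P[2]+P[3])/2;d=m-b
print('base',b,'mouth',m,'ctr',(b+m)/2,np.linalg.norm(d),np.degrees(np.arctan2(d[1],d[0])))
"
```

```text
[array([0.38662695, 0.36554884, 0.052     ]), array([0.4253404 , 0.39770053, 0.052     ]), array([0.50362392, 0.30488629, 0.052     ]), array([0.46050844, 0.27081631, 0.052     ])]
base [0.40598368 0.38162468 0.052     ] mouth [0.48206618 0.2878513  0.052     ] ctr [0.44402493 0.33473799 0.052     ] 0.12075592756289848 -50.94604739289938
```

Call:
{"fn": "move_arm", "kwargs": {
  "moves": [
    [0, 0, 0, -0.001, -0.025, 0.03, 0.0854],
    [0, 0, 0, -0.001, -0.048, 0.06, 0.0854],
    [0, 0, 0, -0.001, -0.048, 0.09, 0.0854],
    [0, 0, 0, -0.001, -0.048, 0.115, 0.0854],
    [0, 0, 0, -0.001, -0.048, 0.135, 0.0854],
    [0, 0, 0, -0.001, -0.048, 0.147, 0.0854],
    [0, 0, 0, -0.001, -0.048, 0.147, 0.0854],
    [0, 0, 0, -0.001, -0.048, 0.147, 0.0854]
  ]
}}

```text
clock: 1.95
position: [0.4367, 0.3414, 0.013]
ee_rot: [0.872, 0.307, 0.128, 0.36]
ft_force: [1.0, 0.1, 0.2]
grip_width: 1.002
```

Call:
{"fn": "move_arm", "kwargs": {
  "moves": [
    [0, 0, 0, 0, 0, 0, 0.03],
    [0, 0, 0, 0, 0, 0, 0.03],
    [0, 0, 0, 0, 0, 0, 0.03],
    [0, 0, 0, 0, 0, 0, 0.03],
    [0, 0, 0, 0, 0, 0, 0.03],
    [0, 0, 0, 0, 0, 0, 0.03],
    [0, 0, 0, 0, 0, 0, 0.03],
    [0, 0, 0, 0, 0, 0, 0.03]
  ],
  "grip_force": 50
}}

```text
clock: 2.75
position: [0.4366, 0.3416, 0.0129]
ee_rot: [0.872, 0.307, 0.128, 0.36]
ft_force: [-3.0, 2.8, 6.0]
grip_width: 0.593
```

Call:
{"fn": "move_arm", "kwargs": {
  "moves": [
    [0, 0, 0, 0, 0.02, -0.02, 0.03],
    [0, 0, 0, 0, 0.05, -0.05, 0.03],
    [0, 0, 0, 0, 0.08, -0.08, 0.03],
    [0, 0, 0, 0, 0.11, -0.11, 0.03],
    [0, 0, 0, 0, 0.14, -0.14, 0.03],
    [0, 0, 0, 0, 0.16, -0.16, 0.03],
    [0, 0, 0, 0, 0.16, -0.16, 0.03],
    [0, 0, 0, 0, 0.16, -0.16, 0.03]
  ]
}}

```text
clock: 3.55
position: [0.4363, 0.3403, 0.2383]
ee_rot: [0.872, 0.307, 0.128, 0.36]
ft_force: [-0.2, 0.6, -1.6]
grip_width: 0.593
```

```bash
cat >> geo.py <<'E'
RG=R.from_quat([.872,.307,.128,.36]); PG=np.array([.4366,.3416,.0129])
CJ=RG.inv().apply(np.array([.445,.332,.026])-PG)   # jar centre in tool
AJ=RG.inv().apply([np.cos(np.radians(-51)),np.sin(np.radians(-51)),0]) # jar x in tool
def jar():
    o=manip.get_obs();Q=R.from_quat(o["ee_rot"]);return o["position"]+Q.apply(CJ),Q.apply(AJ)
def relj(c,Rt): rel(np.array(c)-Rt.apply(CJ),Rt)
E
python3 -c "
from geo import *
print(CJ,AJ,jar())
relj([.44,.30,.25],toolR(0,45))
o=manip.get_obs();print(o['ft_force'],o['grip_width'])"
```

```text
[ 0.00055027  0.01827429 -0.00027846] [0.00274784 0.70820681 0.70599969] (array([0.44470882, 0.33069269, 0.25140104]), array([ 6.28872992e-01, -7.77507782e-01, -6.39610314e-04]))
clock 3.55 pos [0.4363 0.3403 0.2383] q [-1.31  0.34  0.14  1.59  0.63  1.62 -0.59]
turn [86.07 -0.09 42.94] shift [-0.0145  0.0337 -0.001 ]
[-0.17329021  0.6169778  -1.57070752] 0.5926439889972049
```

Call:
{"fn": "move_arm", "kwargs": {
  "moves": [
    [8, 0, 4, 0, 0.003, 0, 0.03],
    [16, 0, 8, -0.003, 0.007, 0, 0.03],
    [23, 0, 11.5, -0.004, 0.009, 0, 0.03],
    [30, 0, 15, -0.005, 0.012, 0, 0.03],
    [37, 0, 18.5, -0.006, 0.014, 0, 0.03],
    [44, 0, 22, -0.007, 0.017, 0, 0.03],
    [51, 0, 25.5, -0.008, 0.02, 0, 0.03],
    [58, 0, 29, -0.01, 0.023, 0, 0.03],
    [65, 0, 32.5, -0.011, 0.026, -0.001, 0.03],
    [65, 0, 32.5, -0.011, 0.026, -0.001, 0.03]
  ]
}}

```text
clock: 4.55
position: [0.4403, 0.315, 0.2554]
ee_rot: [0.975, 0.079, 0.035, -0.207]
ft_force: [0.2, -0.9, -1.1]
grip_width: 0.599
```

```bash
python3 -c "
from geo import *
print(jar())
relj([.44,.30,.25],toolR(0,45))
relj([.466,.094,.225],toolR(0,45))
"
```

```text
(array([0.44384127, 0.29842685, 0.2484465 ]), array([ 0.14618684, -0.35044808, -0.92510299]))
clock 4.55 pos [0.4403 0.315  0.2554] q [-0.89 -0.09  0.41  1.86 -0.35  1.15 -0.21]
turn [21.01 -0.24  9.9 ] shift [-0.0003 -0.0014 -0.0075]
clock 4.55 pos [0.4403 0.315  0.2554] q [-0.89 -0.09  0.41  1.86 -0.35  1.15 -0.21]
turn [21.01 -0.24  9.9 ] shift [-0.0058  0.1988 -0.0678]
```

Call:
{"fn": "move_arm", "kwargs": {
  "moves": [
    [7, 0, 3.3, 0, 0, -0.005, 0.03],
    [14, 0, 6.6, 0, 0, -0.007, 0.03],
    [21, -0.2, 9.9, 0, 0, -0.008, 0.03],
    [21, -0.2, 9.9, -0.001, 0.03, -0.018, 0.03],
    [21, -0.2, 9.9, -0.002, 0.06, -0.028, 0.03],
    [21, -0.2, 9.9, -0.003, 0.09, -0.038, 0.03],
    [21, -0.2, 9.9, -0.004, 0.12, -0.048, 0.03],
    [21, -0.2, 9.9, -0.005, 0.15, -0.058, 0.03],
    [21, -0.2, 9.9, -0.005, 0.15, -0.058, 0.03],
    [21, -0.2, 9.9, -0.005, 0.15, -0.058, 0.03]
  ]
}}

```text
clock: 5.55
position: [0.4583, 0.16, 0.2493]
ee_rot: [0.925, 0.005, -0.001, -0.381]
ft_force: [-0.0, 0.5, -1.3]
grip_width: 0.595
```

```bash
python3 -c "
from geo import *
import cv2
print(jar())
relj([.466,.094,.225],toolR(0,45))
o=manip.get_obs();print(o['grip_width'])
s=cams.camera('scene')[160:400,160:480,::-1];t=cams.camera('top')[160:400,240:560,::-1]
g=np.hstack([cv2.resize(s,(400,300),interpolation=2),cv2.resize(t,(400,300),interpolation=2)])
cv2.imwrite('pics/h1.png',g)
"
```

```text
(array([0.45895506, 0.14681744, 0.2366103 ]), array([ 0.00474766, -0.00557889, -0.99997317]))
clock 5.55 pos [0.4583 0.16   0.2493] q [-0.65  0.01  0.81  1.96 -0.79  1.4   0.39]
turn [0.23 0.29 0.45] shift [ 0.0067  0.0457 -0.0291]
0.5946800251287615
```

View pics/h1.png

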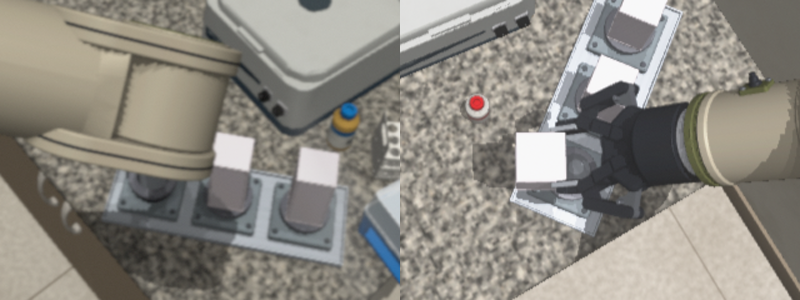

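The jar is held mouth down. In the top view its base face is centred near crop (541,155), and the arm hides the peg in the scene view. I'll refine the jar's pose from the top image edges before inserting.

```bash
python3 -c "
from geo import *
import cv2
t=cams.camera('top')
x0,y0=315,245
m=(t.min(2)>222).astype(np.uint8)[y0:325,x0:380]
n,l,st,ce=cv2.connectedComponentsWithStats(m);k=1+st[1:,4].argmax();print(st[k],ce[k])
(c,sz,an)=cv2.minAreaRect(np.argwhere(l==k)[:,::-1].astype(np.float32));print(c,sz,an)
j,a=jar();b=j-a*.06;print('pred base',b,proj('top',b),'img base',at_z('top',c[0]+x0,c[1]+y0,b[2]))
relj([.466,.094,.236],toolR(-8,45))
cv2.imwrite('pics/c.png',cv2.resize(t[y0-15:345,x0-25:415],None,fx=5,fy=5,interpolation=2)[:,:,::-1])
"
```

```text
[  18   21   40   39 1510] [36.97350993 40.00596026]
(37.5, 40.0) (38.0, 39.0) 90.0
pred base [0.4583506  0.14826882 0.29753113] (np.float64(352.0695248189503), np.float64(283.5468666503556)) img base [0.45643226 0.14770902 0.29753113]
clock 5.7 pos [0.458  0.1612 0.2502] q [-0.65  0.01  0.8   1.96 -0.79  1.4   0.39]
turn [0.13 5.97 6.28] shift [ 0.0087  0.0395 -0.0371]
```

View pics/c.png

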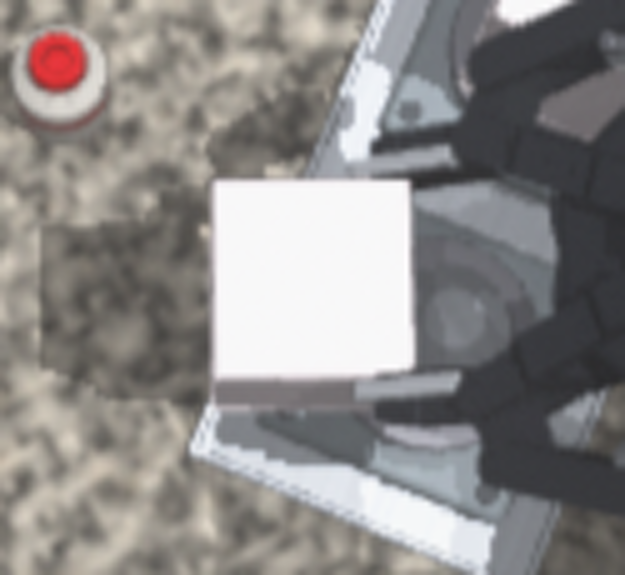

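The model and the image agree to about 2 mm, and the jar is held upright. Next I move it over the peg.

Call:
{"fn": "move_arm", "kwargs": {
  "moves": [
    [0, 2, 2.1, 0.003, 0.013, -0.012, 0.03],
    [0.1, 4, 4.2, 0.006, 0.026, -0.025, 0.03],
    [0.1, 6, 6.3, 0.009, 0.039, -0.037, 0.03],
    [0.1, 6, 6.3, 0.009, 0.039, -0.037, 0.03],
    [0.1, 6, 6.3, 0.009, 0.039, -0.037, 0.03],
    [0.1, 6, 6.3, 0.009, 0.039, -0.037, 0.03]
  ]
}}

```text
clock: 6.3
position: [0.4682, 0.1065, 0.2496]
ee_rot: [0.921, -0.065, 0.028, -0.382]
ft_force: [-0.2, 0.7, -1.0]
grip_width: 0.593
```

```bash
python3 -c "
from geo import *
import cv2
print(jar(),'pegtop',at_z('top',381,294,.123),at_z('scene',280.5,280.75,.123))
relj([.4665,.0945,.236],toolR(-8,45))
relj([.4665,.0945,.176],toolR(-8,45))
t=cams.camera('top')
x0,y0=345,245
m=(t.min(2)>222).astype(np.uint8)[y0:345,x0:420]
n,l,st,ce=cv2.connectedComponentsWithStats(m);print(st[1:])
j,a=jar();b=j-a*.06;print('pred',b,proj('top',b))
for i in range(1,n):
  if st[i,4]>800:
    (c,sz,an)=cv2.minAreaRect(np.argwhere(l==i)[:,::-1].astype(np.float32));print(c,sz,an,at_z('top',c[0]+x0,c[1]+y0,b[2]))
s=cams.camera('scene')
cv2.imwrite('pics/d.png',np.hstack([cv2.resize(s[200:350,200:350],(400,400)),cv2.resize(t[210:360,320:470],(400,400))])[:,:,::-1])
"
```

```text
(array([0.46685786, 0.09339726, 0.23690884]), array([ 0.00401029, -0.00159596, -0.99999069])) pegtop [0.46456542 0.09388516 0.123     ] [0.46732729 0.09345771 0.123     ]
clock 6.3 pos [0.4682 0.1065 0.2496] q [-0.6  -0.05  0.85  1.99 -0.77  1.36  0.35]
turn [-0.03 -0.16 -0.04] shift [-0.0005 -0.0001  0.0014]
clock 6.3 pos [0.4682 0.1065 0.2496] q [-0.6  -0.05  0.85  1.99 -0.77  1.36  0.35]
turn [-0.03 -0.16 -0.04] shift [-0.0006  0.0424  0.0438]
[[   6    0   17   25  204]
 [  27   13   43   42 1473]
 [  20   67   40   33  382]
 [   0   73   20   15  159]
 [  60   77    1    1    1]
 [  58   82    1    1    1]
 [  56   87    1    1    1]
 [  54   92    1    1    1]]
pred [0.4666346  0.09362313 0.29680427] (np.float64(393.41496589970666), np.float64(277.61986203868025))
(48.54181671142578, 34.17936706542969) (38.97420120239258, 38.758644104003906) 7.4314093589782715 [0.46456227 0.09349184 0.29680427]
```

View pics/d.png

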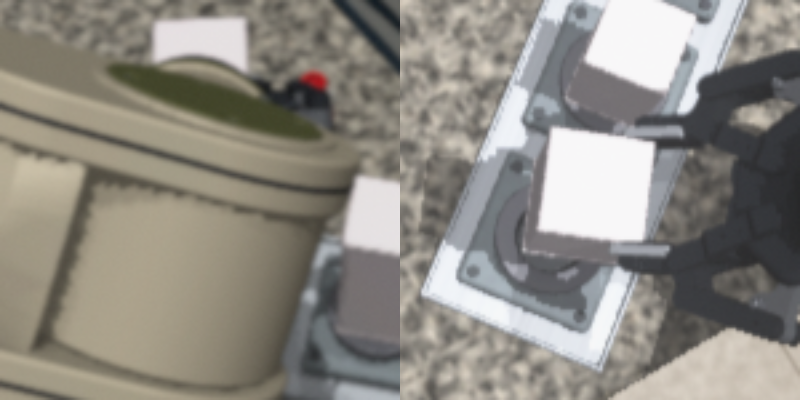

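Top-only check: jar at (0.4646, 0.0935), peg at (0.4646, 0.0939). They're aligned, so I lower it.

Call:
{"fn": "move_arm", "kwargs": {
  "moves": [
    [0, 0, 0, 0, 0.014, 0.015, 0.03],
    [0, 0, 0, 0, 0.028, 0.029, 0.03],
    [0, 0, 0, 0, 0.035, 0.036, 0.03],
    [0, 0, 0, 0, 0.042, 0.043, 0.03],
    [0, 0, 0, 0, 0.049, 0.05, 0.03],
    [0, 0, 0, 0, 0.056, 0.057, 0.03],
    [0, 0, 0, 0, 0.056, 0.057, 0.03]
  ]
}}

```text
clock: 7.1
position: [0.4679, 0.107, 0.1684]
ee_rot: [0.922, -0.066, 0.027, -0.382]
ft_force: [-0.1, -0.8, -1.2]
grip_width: 0.59
```

```bash
python3 -c "
from geo import *
print(jar(),manip.get_obs()['ft_force'])
relj([.4665,.094,.140],toolR(-8,45))
"
```

```text
(array([0.4666198 , 0.09389868, 0.15564845]), array([ 0.00212596, -0.00236926, -0.99999493])) [-0.13617513 -0.76664498 -1.21340605]
clock 7.1 pos [0.4679 0.107  0.1684] q [-0.57  0.11  0.88  2.08 -0.9   1.31  0.56]
turn [ 0.03 -0.1  -0.13] shift [-0.0002  0.011   0.0111]
```

Call:
{"fn": "move_arm", "kwargs": {
  "moves": [
    [0, 0, 0, 0, 0.007, 0.007, 0.03],
    [0, 0, 0, 0, 0.014, 0.014, 0.03],
    [0, 0, 0, 0, 0.021, 0.021, 0.03],
    [0, 0, 0, 0, 0.025, 0.025, 0.03],
    [0, 0, 0, 0, 0.025, 0.025, 0.03]
  ]
}}

```text
clock: 7.6
position: [0.468, 0.1068, 0.1331]
ee_rot: [0.922, -0.066, 0.027, -0.381]
ft_force: [-0.2, 0.4, -1.2]
grip_width: 0.593
```

Call:
{"fn": "move_arm", "kwargs": {
  "moves": [
    [0, 0, 0, 0, 0.002, 0.002, 0.03],
    [0, 0, 0, 0, 0.004, 0.004, 0.03],
    [0, 0, 0, 0, 0.006, 0.006, 0.03],
    [0, 0, 0, 0, 0.006, 0.006, 0.03]
  ]
}}

```text
clock: 8.0
position: [0.4687, 0.1068, 0.1258]
ee_rot: [0.921, -0.066, 0.028, -0.382]
ft_force: [-0.2, 0.4, -1.4]
grip_width: 0.594
```

Call:
{"fn": "move_arm", "kwargs": {
  "moves": [
    [0, 0, 0, 0, 0.001, 0.001, 0.03],
    [0, 0, 0, 0, 0.002, 0.002, 0.03],
    [0, 0, 0, 0, 0.003, 0.003, 0.03],
    [0, 0, 0, 0, 0.003, 0.003, 0.03]
  ]
}}

```text
clock: 8.4
position: [0.4687, 0.1068, 0.1215]
ee_rot: [0.921, -0.066, 0.028, -0.382]
ft_force: [0.7, -1.3, 2.8]
grip_width: 0.593
```

Call:
{"fn": "move_arm", "kwargs": {
  "moves": [
    [0, 0, 0, 0, 0.001, 0.001, 0.03],
    [0, 0, 0, 0, 0.002, 0.002, 0.03],
    [0, 0, 0, 0, 0.003, 0.003, 0.03],
    [0, 0, 0, 0, 0.003, 0.003, 0.03]
  ]
}}

```text
clock: 8.8
position: [0.4686, 0.1068, 0.1171]
ee_rot: [0.922, -0.066, 0.028, -0.382]
ft_force: [0.0, -1.6, 1.6]
grip_width: 0.596
```

Call:
{"fn": "move_arm", "kwargs": {
  "moves": [
    [0, 0, 0, 0, 0.001, 0.001, 0.03],
    [0, 0, 0, 0, 0.002, 0.002, 0.03],
    [0, 0, 0, 0, 0.003, 0.003, 0.03],
    [0, 0, 0, 0, 0.004, 0.004, 0.03],
    [0, 0, 0, 0, 0.004, 0.004, 0.03]
  ]
}}

```text
clock: 9.3
position: [0.4692, 0.1072, 0.1141]
ee_rot: [0.921, -0.065, 0.029, -0.384]
ft_force: [-5.8, -6.7, 24.6]
grip_width: 0.594
```

Call:
{"fn": "move_arm", "kwargs": {
  "moves": [
    [0, 0, 0, 0, 0.0007, 0.0007, 0.03],
    [0, 0, 0, 0, 0.0014, 0.0014, 0.03],
    [0, 0, 0, 0, 0.002, 0.002, 0.03],
    [0, 0, 0, 0, 0.002, 0.002, 0.03]
  ]
}}

```text
clock: 9.7
position: [0.4706, 0.1071, 0.1134]
ee_rot: [0.92, -0.065, 0.03, -0.385]
ft_force: [-8.6, -10.7, 41.5]
grip_width: 0.597
```

```bash
python3 -c "
from geo import *
print(jar(),manip.get_obs()['ft_force'])
relj([.4665,.094,.094],toolR(-8,45))
"
```

```text
(array([0.46937803, 0.09408772, 0.10062868]), array([ 0.00921055,  0.00479621, -0.99994608])) [ -8.58879105 -10.73164664  41.54811549]
clock 9.7 pos [0.4706 0.1071 0.1134] q [-0.52  0.25  0.86  2.12 -1.02  1.3   0.73]
turn [-0.44 -0.37  0.09] shift [-0.0028  0.0051  0.0044]
```

Call:
{"fn": "move_arm", "kwargs": {
  "moves": [
    [0, 0, 0, 0, -0.002, -0.002, 0.03],
    [0, 0, 0, 0, -0.003, -0.003, 0.03],
    [0, 0, 0, 0, -0.003, -0.003, 0.03]
  ]
}}

```text
clock: 10.0
position: [0.4691, 0.1069, 0.1135]
ee_rot: [0.921, -0.065, 0.029, -0.382]
ft_force: [0.8, -1.9, 8.2]
grip_width: 0.594
```

```bash
python3 -c "
from geo import *
import cv2
print(jar(),manip.get_obs()['ft_force'])
relj([.4665,.094,.094],toolR(-8,45))
t=cams.camera('top')
x0,y0=345,245
m=(t.min(2)>222).astype(np.uint8)[y0:345,x0:420]
n,l,st,ce=cv2.connectedComponentsWithStats(m)
j,a=jar();b=j-a*.06;print('pred',b,proj('top',b))
for i in range(1,n):
  if st[i,4]>800:
    (c,sz,an)=cv2.minAreaRect(np.argwhere(l==i)[:,::-1].astype(np.float32));print(c,sz,an,at_z('top',c[0]+x0,c[1]+y0,b[2]))
w=cams.camera('wrist')
cv2.imwrite('pics/e.png',np.hstack([cv2.resize(w,(400,300),interpolation=3),cv2.resize(t[200:350,320:520],(400,300))])[:,:,::-1])
"
```

```text
(array([0.46779442, 0.09380523, 0.10080702]), array([ 0.00524578, -0.0015383 , -0.99998506])) [ 0.83465543 -1.87803183  8.24380392]
clock 10.0 pos [0.4691 0.1069 0.1135] q [-0.52  0.24  0.86  2.12 -1.01  1.29  0.72]
turn [-0.04 -0.24 -0.02] shift [-0.0013  0.0048  0.0048]
pred [0.46749053 0.09390868 0.16082221] (np.float64(383.23889042179843), np.float64(289.3474378498121))
(38.20081329345703, 45.527381896972656) (33.237850189208984, 33.14777374267578) 7.765166282653809 [0.46566446 0.0939929  0.16082221]
```

View pics/e.png

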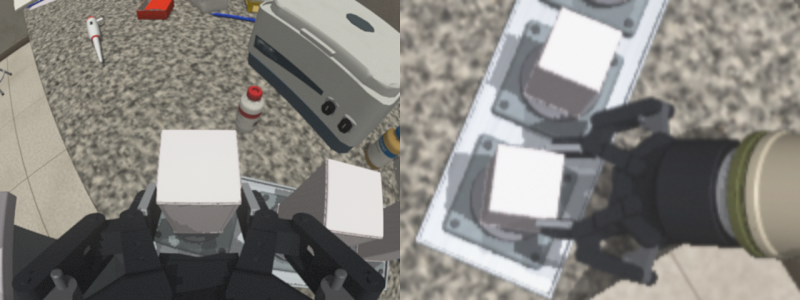

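The wrist view shows the jar over the stand with the fingers either side, and jar b just to the right. The hard stop came at about 8–11 mm of collar travel, less than the expected 16. I'll check whether jar b moved and compare heights before pressing more.

```bash
python3 -c "
from geo import *
import cv2
t0=cv2.imread('pics/top0.png');t=cams.camera('top')[:,:,::-1];s=cams.camera('scene')[:,:,::-1];w=cams.camera('wrist')[:,:,::-1].copy()
def rect(im,x0,y0,x1,y1,th=222):
  m=(im.min(2)>th).astype(np.uint8)[y0:y1,x0:x1];n,l,st,ce=cv2.connectedComponentsWithStats(m);k=1+st[1:,4].argmax()
  c,sz,an=cv2.minAreaRect(np.argwhere(l==k)[:,::-1].astype(np.float32));return np.round([c[0]+x0,c[1]+y0,*sz,an,st[k,4]],2),ce[k]+[x0,y0]
for im in(t0,t): print(rect(im,384,200,432,248))
print('c',[rect(im,412,138,460,180)[1] for im in (t0,t)])
a=cv2.resize(w[300:450,230:430],(800,600),interpolation=3)
cv2.imwrite('pics/f.png',a)
cv2.imwrite('pics/wfull.png',w);cv2.imwrite('pics/sfull.png',s)
o=manip.get_obs();print(o['ft_force'],o['torque'],cams.camera_params('wrist'))
"
```

```text
(array([411.14, 224.56,  35.15,  30.77,  22.62, 994.  ]), array([409.89738431, 224.15392354]))
(array([ 404.14,  221.72,   53.72,   31.17,   22.25, 1141.  ]), array([408.38737949, 222.27957932]))
c [array([435.82844734, 160.40173724]), array([435.87473461, 160.29511677])]
[ 0.36859099 -2.37574012  8.25746133] [ 0.10614214 -0.48689415 -0.18323073] {'fx': 371.64829954431775, 'fy': 371.64829954431775, 'cx': 317.67989962949054, 'cy': 241.9833810050196, 'xyz': array([0.45683024, 0.03176487, 0.29208445]), 'rotation': array([ 0.24588556, -0.01890239, -0.06907141,  0.96664995])}
```

View pics/f.png

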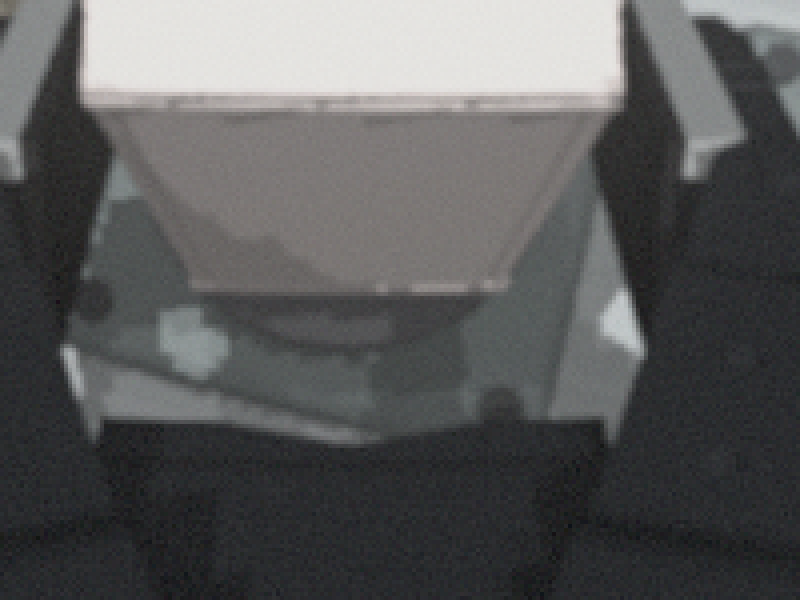

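Jar rim at about (195–505, 292) in the crop, with part of the collar below it down to y≈345; nothing else is blocking. Now I compare base-face heights of this jar and jar b in the same wrist picture.

```bash
python3 -c "
from geo import *
import cv2
from scipy.optimize import least_squares
w=cv2.imread('pics/wfull.png')
p=cams.camera_params('wrist')
def quad(x0,y0,x1,y1,th):
  m=(cv2.GaussianBlur(w,(3,3),0).min(2)>th).astype(np.uint8)[y0:y1,x0:x1];n,l,st,ce=cv2.connectedComponentsWithStats(m);k=1+st[1:,4].argmax()
  c=cv2.findContours((l==k).astype(np.uint8),0,1)[0];c=cv2.convexHull(max(c,key=len))
  q=cv2.approxPolyN(c,4)[0];return q+[x0,y0]
qs={'ours':quad(235,190,400,345,175),'b':quad(490,235,640,400,175)}
for k,q in qs.items():
  print(k,q.tolist())
  D=[ray('wrist',*u,p) for u in q]
  def pts(z): return np.array([o+d*(z-o[2])/d[2] for o,d in D])
  def f(v): P=pts(v[0]);return [np.linalg.norm(P[i]-P[i-1])-.0525 for i in range(4)]
  z=least_squares(f,[.15]).x[0];P=pts(z);print('z',z,'ctr',P.mean(0),'sides',np.array(f([z]))*1e3)
  for zz in (.157,.161): P=pts(zz);print(zz,P.mean(0),[round(float(np.linalg.norm(P[i]-P[i-1])),4) for i in range(4)])
j,a=jar();f=np.array([np.cos(np.radians(-98)),np.sin(np.radians(-98)),0]);pt=j+.026*f
for n,u,v in [('rim',317.5,373),('base edge',318,325)]:
  o,d=ray('wrist',u,v,p);print(n,o+d*np.dot(pt-o,f)/np.dot(d,f))
e=[]
for u in (278.75,356.25):
  o,d=ray('wrist',u,373,p);e.append((o,d))
for z in(.034,.037,.04,.043,.046): print(z,np.linalg.norm((lambda a,b:a-b)(*[o+d*(z-o[2])/d[2] for o,d in e])),[ (o+d*(z-o[2])/d[2])[1] for o,d in e])
# jar b shift: template
a0=cv2.imread('pics/top0.png');
t=cams.camera('top')[:,:,::-1]
r=cv2.matchTemplate(np.ascontiguousarray(t[195:250,375:430]),a0[205:240,388:422],cv2.TM_CCOEFF_NORMED);print('b match',cv2.minMaxLoc(r))
"
```

```text
ours [[377, 207], [388, 328], [245, 324], [259, 207]]
z 0.15945471555642374 ctr [0.46600763 0.09412866 0.15945472] sides [-1.3557571   1.09405482  0.65569422 -0.46409386]
0.157 [0.46617749 0.09528289 0.157     ] [0.0521, 0.0546, 0.0541, 0.053]
0.161 [0.4659007  0.09340205 0.161     ] [0.0505, 0.053, 0.0525, 0.0514]
b [[608, 276], [617, 381], [521, 369], [525, 253]]
z 0.15892003327106147 ctr [0.57281436 0.05021905 0.15892003] sides [-1.55871068 -0.56517874  1.74365804  0.268584  ]
0.157 [0.57448668 0.05048513 0.157     ] [0.0517, 0.0527, 0.055, 0.0535]
0.161 [0.57100275 0.0499308  0.161     ] [0.0501, 0.0511, 0.0534, 0.0519]
rim [0.46263245 0.06827509 0.04040479]
base edge [0.46255914 0.0682854  0.16106651]
0.034 0.053447756287310313 [np.float64(0.07268097039501283), np.float64(0.06507285979799156)]
0.037 0.05282647410453643 [np.float64(0.07220535741530952), np.float64(0.06468568427360617)]
0.04 0.052205191921762616 [np.float64(0.0717297444356062), np.float64(0.06429850874922079)]
0.043 0.051583909738988735 [np.float64(0.0712541314559029), np.float64(0.06391133322483539)]
0.046 0.05096262755621486 [np.float64(0.07077851847619958), np.float64(0.06352415770045)]
b match (-0.0004950946313329041, 0.9995364546775818, (21, 2), (13, 10))
```

Jar b hasn't moved (template match is exact). The two base faces agree: 0.1595 for this jar and 0.1589 for jar b. The rim is at about 0.0405, which fits home with a 6 mm tray. More force produced no more travel, so the collar is at its stop. I release and withdraw.

Call:
{"fn": "move_arm", "kwargs": {
  "moves": [
    [0, 0, 0, 0, 0, 0, 0.06],
    [0, 0, 0, 0, 0, 0, 0.066],
    [0, 0, 0, 0, 0, 0, 0.068],
    [0, 0, 0, 0, 0, 0, 0.068],
    [0, 0, 0, 0, 0, 0, 0.068]
  ]
}}

```text
clock: 10.8
position: [0.4684, 0.1069, 0.1129]
ee_rot: [0.922, -0.066, 0.028, -0.382]
ft_force: [0.4, 0.4, -0.0]
grip_width: 0.795
```

Call:
{"fn": "move_arm", "kwargs": {
  "moves": [
    [0, 0, 0, 0, 0, -0.01, 0.068],
    [0, 0, 0, 0, 0, -0.025, 0.068],
    [0, 0, 0, 0, 0, -0.045, 0.068],
    [0, 0, 0, 0, 0, -0.07, 0.068],
    [0, 0, 0, 0, 0, -0.1, 0.068],
    [0, 0, 0, 0, 0, -0.13, 0.068],
    [0, 0, 0, 0, -0.05, -0.16, 0.068],
    [0, 0, 0, 0, -0.1, -0.16, 0.068],
    [0, 0, 0, 0, -0.1, -0.16, 0.068]
  ]
}}

```text
clock: 11.7
position: [0.4634, 0.0657, 0.3024]
ee_rot: [0.921, -0.064, 0.031, -0.383]
ft_force: [-0.1, -1.0, -0.1]
grip_width: 0.796
```

```bash
python3 -c "
from geo import *
import cv2
o=manip.get_obs();print(o['clock'],o['position'],o['ft_force'],o['grip_width'])
t=cams.camera('top')[:,:,::-1];s=cams.camera('scene')[:,:,::-1];w=cams.camera('wrist')[:,:,::-1]
cv2.imwrite('pics/t2.png',t);cv2.imwrite('pics/s2.png',s)
cv2.imwrite('pics/h.png',np.vstack([np.hstack([cv2.resize(s[240:375,240:420],(400,300),interpolation=2),cv2.resize(t[200:350,320:520],(400,300),interpolation=2)]),np.hstack([cv2.resize(w,(400,300),interpolation=3),cv2.resize(s,(400,300),interpolation=3)])]))
"
```

```text
11.7 [0.46335564 0.06573668 0.3024061 ] [-0.09465976 -1.00153243 -0.0848164 ] 0.7961109037627888
```

View pics/h.png

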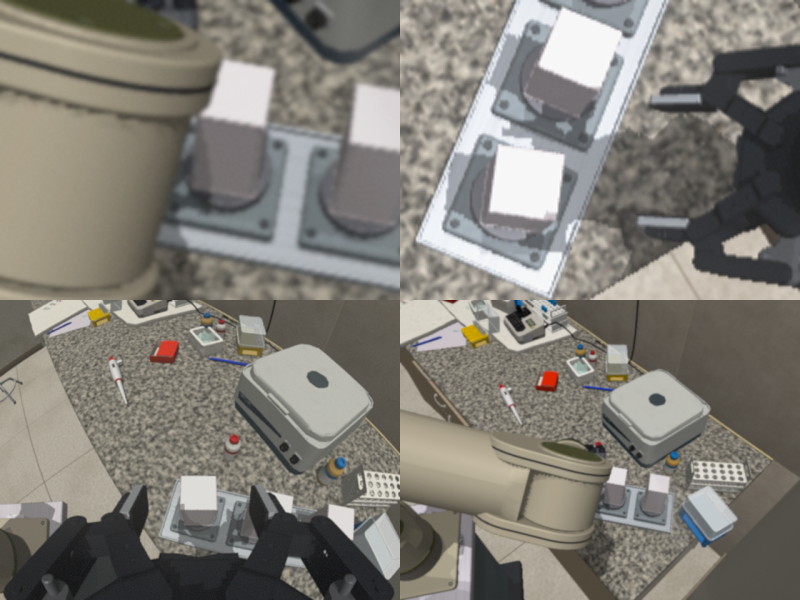

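The jar stands free on the peg; gripper clear. I move the arm aside to get an unobstructed scene view of the collar.

Call:
{"fn": "move_arm", "kwargs": {
  "moves": [
    [0, 0, 0, 0, -0.06, 0, 0.068],
    [0, 0, 0, 0, -0.09, 0.03, 0.068],
    [0, 0, 0, 0, -0.12, 0.06, 0.068],
    [0, 0, 0, 0, -0.15, 0.09, 0.068],
    [0, 0, 0, 0, -0.18, 0.12, 0.068],
    [0, 0, 0, 0, -0.21, 0.15, 0.068],
    [0, 0, 0, 0, -0.24, 0.18, 0.068],
    [0, 0, 0, 0, -0.27, 0.21, 0.068],
    [0, 0, 0, 0, -0.27, 0.21, 0.068],
    [0, 0, 0, 0, -0.27, 0.21, 0.068]
  ]
}}

```text
clock: 12.85
position: [0.5107, 0.3999, 0.3364]
ee_rot: [0.922, -0.066, 0.027, -0.38]
ft_force: [0.9, -0.7, -0.4]
grip_width: 0.8
```

```bash
python3 -c "
from geo import *
import cv2
o=manip.get_obs();print(o['clock'],o['position'],o['ft_force'])
t=cams.camera('top')[:,:,::-1];s=cams.camera('scene')[:,:,::-1]
cv2.imwrite('pics/t3.png',t);cv2.imwrite('pics/s3.png',s)
cv2.imwrite('pics/i.png',cv2.resize(s[245:380,240:440],(800,540),interpolation=2))
"
```

```text
12.85 [0.51066778 0.39987949 0.33635632] [ 0.91325748 -0.69318475 -0.38964793]
```

View pics/i.png

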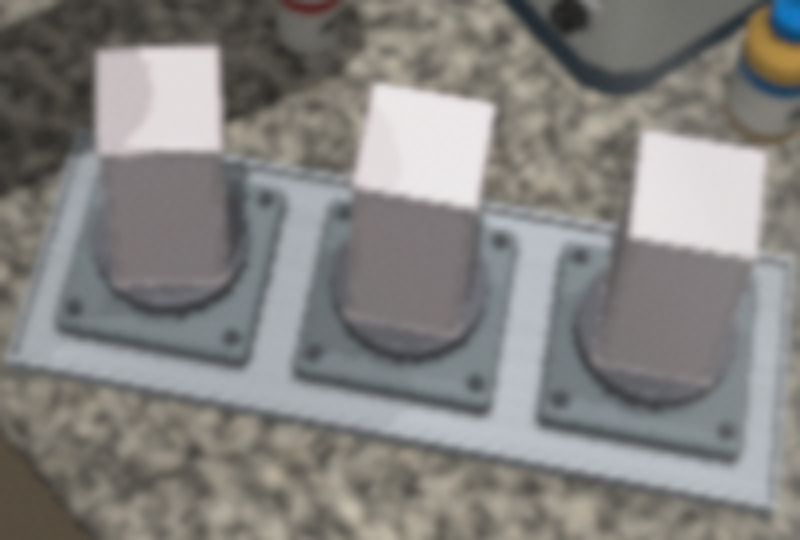

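The scene view shows all three jars alike. The collar's front lower edge is 12–13.5 px above the midpoint of the two front screw holes on every stand: (168,308) vs (153,321), (405,354) vs (394,367) and (655,402) vs (642,414). So the collar is as far down as the neighbours'. I hand in.

```bash
python3 -c "
from workcell import manip
print(manip.hand_in())"
```

```text
the job is handed in; nothing more can be done
None
```

The jar is standing upside down on the free peg with its collar down, and I handed the job in at about 13 s of the 48 s allowed. No verdict was reported.

**What I did:** I gripped the jar near its base with the tool leaning 45°. I lifted it, turned it mouth down and lowered it over the peg. Then I pressed until it stopped moving, released it and moved the arm clear.

**Last checks:**
- **Press force:** the force at the wrist reached about 41 N, under the 60 N limit, and pressing harder gave no more travel.
- **Height:** the jar's base sits level with its drying neighbour's, 0.1595 m against 0.1589 m. In the final picture its collar stands as low on its stand as the other two.
- **Position:** with the jar still gripped after the press, its centre was within about 1–2 mm of the peg axis. It looks upright in the final picture.
- **Other jars:** an image comparison taken after the press, before the release, showed neither drying jar had moved. After the release I checked them only by eye.

**What disagreed:**
- **Collar travel:** the wrist force showed contact only over the last 8–11 mm, less than the expected 16 mm. I put this down to noisy force readings at the start of contact and relied on the height and picture checks.
- **Camera bias:** the camera measurements differ from each other by about 2–3 mm.

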